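Pull down the red-tagged pass window with the hook pole

ROBOT

A 6-joint arm with a two-finger parallel gripper is mounted at the origin on the work surface. World frame = base frame: x ahead of the robot, y to its left, z up, the work surface at z = 0. Lengths are in m, angles in rad, forces in N, time in s.
With the tool pointing down it reaches from about 0.3 to 0.775 m from the base axis. Payload 14.6 kg.
Tool frame: the origin (TCP) lies where the fingers leave the gripper's body, on its centre line; the fingertips stand 97 mm ahead of it and the grasp point (between the pads) lies 78 mm ahead of it (ctrl.finger_overhang is the distance from the TCP to the fingertips, in m); z points along the fingers, y is the direction in which the jaws open and shut (so a half turn about z gives the same grasp; the last joint's range is limited). The gripper opens to 94 mm and grips with 3 to 60 N. Pads are 16 mm wide; open, the fingers measure 119 mm over their backs; the gripper's body (75 mm by 177 mm) begins 78 mm behind the grasp point.
Start: joints at [-1.265, 0.3, 1.521, -0, 1.321, -0.067], TCP at [0.2, -0.512, 0.303] pointing down, gripper open.
Joint ranges: [-3.03, 3.03], [-0.79, 2.21], [0.23, 2.52], [-1.04, 4.18], [0, 3.07], [-2.55, 2.55]. Speed limits (rad/s): [2.22, 2.22, 2.57, 3.14, 3.14, 3.14].

INTERFACE

Orientations are given as [roll, pitch, yaw] about the fixed x, y, z axes, in that order (R = Rz(yaw) Ry(pitch) Rx(roll)).
In Python, from station import ctrl, imaging, hand_in gives the robot as it stands.
- The arm moves only by the shell command python3 -m pendant 'ROWS' [FORCE]. ROWS is JSON, a list of rows, each a list of 7 numbers: the shift along the tool's x, y, z normalised to -1 to 1, where 1 is 120 mm, then the turn, a rotation vector about the tool's x, y, z normalised to -1 to 1, where 1 is 30 degrees, then the closure, from -1 (fully open) to 1 (shut). A call has 1 to 10 rows; each row shifts and turns the commanded pose from where the row before left it, along the tool's axes as they then stand; what a row does not reach is not made up. A row lasts 1/12 s, in which the tool goes at most 41.7 mm and 7.16 degrees, less where a joint would pass 70% of its speed; a pose out of reach is approached as far as the arm can. A call with a number of a shift or a turn outside -1 to 1 is refused whole. A call with a gripper value outside its range is refused whole. The fingers move at their own pace and stop on an object; FORCE is the grip in N (left out, the last holds). Time passes only in rows, so rows that do not move let the fingers close. It gives the time, the measured TCP pose, the force and the opening at its end, in the units of the state.
- ctrl.get_obs(): the state, without advancing time (a new reading comes with each control period).
- imaging.camera(name): name is "scene" or "top" or "wrist"; returns a dict with "image" (420x560x3 uint8, red, green, blue), "mtx" (3x3 intrinsics, pixels), "rvec" (rotation vector, rad) and "tvec" (3), from world to camera coordinates, as OpenCV has them. Camera axes: x right, y down, z forward; pixel columns grow to the right and rows downward; lengths in m; the calibration is good to about 2 mm. A picture is of the moment at which its call begins. There is no depth.
- hand_in(): hands the job in, once; it reports no verdict.
The state is a dict: "time_s": time; "qpos": joint angles; "joint_vel": joint speeds; "tau": joint torques, N m; "ee_pos": TCP position; "eef_rot": TCP orientation; "force": force on the tool from outside, world axes, zero at the start; "moment": the same for the moment, N m; "grip_width": finger opening in m.
Only numpy, scipy, OpenCV 4.12 (cv2) and the standard library are available. Lean on these libraries where they do the work, as an engineer would, in place of code of your own. Each camera call takes 0.05 s, during which the arm holds its last target.

TASK

Close the pass window with the red tag using the hook pole: draw the pole by its black butt right out from under the bridge shelf, lay it on the counter and let go, then pick it up again by its blue sleeve, put its hook through the brass ring of the red-tagged sash and pull the sash fully down. Then unhook the pole and lay it flat on the perforated tray, wholly on it, and let go. Touch the windows only with the pole, leave the green-tagged one as it is, and leave the cup, the jar and the dish where they stand.

Things in the scene. Friction and masses are not known exactly. Their poses are not given: they have to be found in the camera images.
- pole_sleeve (a point): centre of the hook pole's blue square sleeve (70 mm long, 22 wide, 26 high as it lies), where it is held for use; axis 13 mm above what it lies on. x axis: along the pole from black butt to hook; y: the way the hook's prong points; z: up as it lies. At the start sleeve and hook are hidden under the bridge shelf.
- pole_butt (a point): centre of the pole's black square butt block (60 mm long, 22 wide, 26 high), 150 mm behind the sleeve centre along -x; it sticks out from under the bridge shelf by about 60 to 85 mm. Same axes as pole_sleeve.
- pole_hook (a point): middle of the pole's brass hook prong: 110 mm ahead of the sleeve centre along x and 24 mm to +y. The prong (8 mm thick) leaves the rod's front end square to the pole towards +y; its tip, slightly bent back, lies 54 mm to the side of the pole's axis; nothing reaches more than 6 mm ahead of it. Same axes as pole_sleeve.
- bridge: low perforated steel bridge shelf 250 long (x) x 200 wide (y) x 56 mm high, fixed; origin centre of underside, clear space beneath 188 wide and 50 mm high. Open at both ends; the pole's butt sticks out of the end at its +x, 125 mm from the origin, roughly along its x.
- red_sash (a joint): how far the sash of the red-tagged pass window has been pulled down, m: 0 fully up, 0.160 fully down at its stop. It slides vertically, stays where it is left and needs about 2 to 5 N to pull down.
- green_sash (a joint): the same for the green-tagged window; to be left alone
- red_ring (a point): centre of the brass ring on the red-tagged sash; moves with it (290 mm above the counter when up, 130 when down). Hole 40 mm, bar 8 mm thick, outside 56 mm; the ring stands upright, its hole's axis is this frame's y (horizontal, along the window), so the prong enters sideways from either side. Sash face 46 mm beyond the centre along x (42 at a boss behind the ring).
- green_ring (a point): the same ring on the green-tagged window
- red_pass: steel pass window frame with a red tag on top (90 x 50 mm): 270 wide (y), 50 deep (x), 386 mm high, posts 20 mm wide at both sides, fixed; origin centre of underside, x points away from the robot side. The sash slides in its middle.
- green_pass: the same frame with a green tag. Which of the two stands left varies.
- tray: flat perforated steel tray 360 (x) x 200 (y) x 12 mm high without a rim, fixed; origin centre of underside
- cup: white cup, 60 mm wide, 50 mm high, standing on the counter in front of the pass windows; origin centre of underside
- jar: amber jar, 60 mm wide, 90 mm high, standing on the counter; origin centre of underside
- dish: white rectangular dish 100 x 140 x 20 mm high on top of the bridge shelf; origin centre of underside
- pole: the whole pole: 295 mm long, about 0.18 kg, aluminium rod 12 mm thick, lying flat, balancing within 30 mm of the sleeve's centre; origin on its underside, 30 mm behind the sleeve centre along the pole; same axes as pole_sleeve

How it is judged:
By the outcome, as a careful person would: the job done as asked, in the order asked, and still so for the second after the job is handed in, with the robot touching nothing.
It also fails if it takes over 61 s, if anything falls off the work surface, if the arm or the gripper's body presses on something with over 40 N, if the wrist force passes 120 N, or if a joint passes its speed limit or range.

## Working session

There is one attempt and no reset: what is moved stays moved. The work goes in short steps, Python scripts to look and compute and a shell command to move; the robot and the scene stay as the last step left them, time stands still between calls to the robot, and variables do not carry over. Pictures are saved under pics/ and viewed, and the job is handed in when it is done.

```bash
ls; mkdir -p pics; python3 - <<'E'
from station import ctrl, imaging
import cv2
o=ctrl.get_obs();print({k:(v if not hasattr(v,'round') else v.round(3)) if not isinstance(v,list) else v for k,v in o.items()})
for n in ("scene","top"):
    c=imaging.camera(n);cv2.imwrite(f"pics/a_{n}.png",c["image"][:,:,::-1]);print(n,c["mtx"],c["rvec"],c["tvec"])
    import numpy as np
    np.savez(f"a_{n}.npz",**c)
E
```

```text
pics
{'time_s': 0.0, 'qpos': array([-1.265,  0.3  ,  1.522, -0.   ,  1.321, -0.067]), 'joint_vel': array([-0.   , -0.   , -0.002, -0.001, -0.002,  0.002]), 'tau': array([ 0.0000e+00, -5.3181e+01, -3.5274e+01,  7.1000e-02,  2.4000e-02,
       -0.0000e+00]), 'ee_pos': array([ 0.2  , -0.512,  0.302]), 'eef_rot': array([-3.14 , -0.   ,  0.373]), 'force': array([-0.046,  0.513, -0.033]), 'moment': array([ 0.018, -0.079,  0.038]), 'grip_width': 0.09395561459840084}
scene [[531.36824851   0.         282.86856532]
 [  0.         531.36824851 212.23872676]
 [  0.           0.           1.        ]] [ 2.20536954  1.39151982 -0.41291701] [-0.20685864 -0.34171876  1.66466573]
top [[445.06749337   0.         284.72197838]
 [  0.         445.06749337 206.89030299]
 [  0.           0.           1.        ]] [ 2.13641034 -2.10266666  0.22244687] [-0.04705936  0.6165526   1.18603972]
```

View pics/a_scene.png

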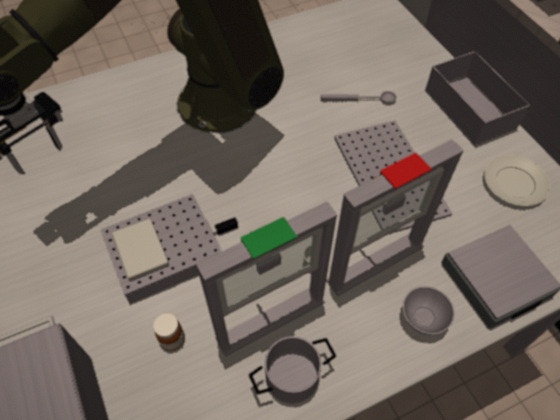

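View pics/a_top.png

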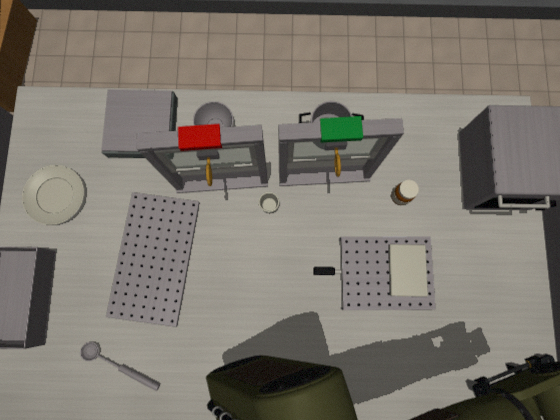

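```bash
cat > h.py <<'E'
import numpy as np, cv2
from scipy.spatial.transform import Rotation as R
def load(f):
    return dict(np.load(f))
def proj(c,p):
    return cv2.projectPoints(np.atleast_2d(np.float64(p)),c["rvec"],c["tvec"],c["mtx"],None)[0][:,0]
def ray(c,uv):
    Rm=cv2.Rodrigues(c["rvec"])[0];o=-Rm.T@c["tvec"].ravel()
    d=Rm.T@np.linalg.inv(c["mtx"])@np.array([uv[0],uv[1],1.0]);return o,d
def onz(c,uv,z):
    o,d=ray(c,uv);return o+d*(z-o[2])/d[2]
def tri(c1,u1,c2,u2):
    o1,d1=ray(c1,u1);o2,d2=ray(c2,u2)
    s=np.linalg.lstsq(np.c_[d1,-d2],o2-o1,rcond=None)[0]
    a=o1+d1*s[0];b=o2+d2*s[1];return (a+b)/2,np.linalg.norm(a-b)
def snap(n,f):
    from station import imaging
    c=imaging.camera(n);np.savez(f+".npz",**c);cv2.imwrite("pics/"+f+".png",c["image"][:,:,::-1]);return c
def blobs(im,lo,hi,amin=20):
    hsv=cv2.cvtColor(im,cv2.COLOR_RGB2HSV);m=cv2.inRange(hsv,lo,hi)
    cs=cv2.findContours(m,cv2.RETR_EXTERNAL,cv2.CHAIN_APPROX_NONE)[0]
    return sorted([c for c in cs if cv2.contourArea(c)>=amin],key=lambda c:-cv2.contourArea(c))
E
python3 - <<'E'
from h import *
t=load("a_top.npz");s=load("a_scene.npz")
for n,lo,hi,z in (("red",(0,150,80),(8,255,255),.386),("green",(50,120,50),(75,255,255),.386)):
  for c,k in ((t,"top"),(s,"scene")):
    b=blobs(c["image"],lo,hi)
    for x in b[:2]:
        q=cv2.minAreaRect(x); print(n,k,q[0],q[1],onz(c,q[0],z).round(4)); print([onz(c,p,z)[:2].round(3).tolist() for p in cv2.boxPoints(q)])
for x in blobs(t["image"],(8,120,60),(25,255,255),8)[:5]:
    q=cv2.boundingRect(x);print("brass top",q,cv2.contourArea(x))
for x in blobs(s["image"],(5,80,40),(30,255,255),8)[:8]:
    q=cv2.boundingRect(x);print("brass scene",q,cv2.contourArea(x))
def crop(c,x0,x1,y0,y1,k,f): cv2.imwrite(f,cv2.resize(c["image"][y0:y1,x0:x1,::-1],None,fx=k,fy=k,interpolation=cv2.INTER_CUBIC))
crop(t,100,300,110,310,3,"pics/b1.png");crop(t,260,460,110,320,2.8,"pics/b2.png")
crop(s,180,480,130,360,2.6,"pics/b3.png")
E
```

```text
red top (198.62832641601562, 135.92478942871094) (22.682979583740234, 42.10652542114258) [0.7023 0.1505 0.386 ]
[[0.724, 0.198], [0.732, 0.109], [0.681, 0.103], [0.673, 0.192]]
red scene (405.6529235839844, 169.84056091308594) (23.799644470214844, 46.574649810791016) [0.7035 0.1525 0.386 ]
[[0.682, 0.106], [0.67, 0.21], [0.725, 0.199], [0.735, 0.099]]
green top (341.11572265625, 128.65966796875) (24.319015502929688, 41.40886688232422) [ 0.7244 -0.1532  0.386 ]
[[0.748, -0.107], [0.756, -0.197], [0.701, -0.199], [0.693, -0.11]]
green scene (268.6000061035156, 237.19998168945312) (24.1495361328125, 50.08792495727539) [ 0.728  -0.1516  0.386 ]
[[0.708, -0.196], [0.699, -0.104], [0.748, -0.107], [0.756, -0.197]]
brass top (0, 0, 14, 52) 311.5
brass top (334, 148, 7, 28) 106.0
brass top (206, 157, 6, 29) 100.0
brass top (396, 184, 17, 18) 50.5
brass scene (16, 0, 59, 34) 1101.0
brass scene (0, 15, 37, 51) 581.0
brass scene (156, 323, 26, 22) 178.5
brass scene (169, 9, 24, 28) 158.0
brass scene (178, 96, 13, 23) 157.5
brass scene (197, 116, 19, 14) 58.5
brass scene (166, 342, 17, 9) 10.0
```

View pics/b1.png

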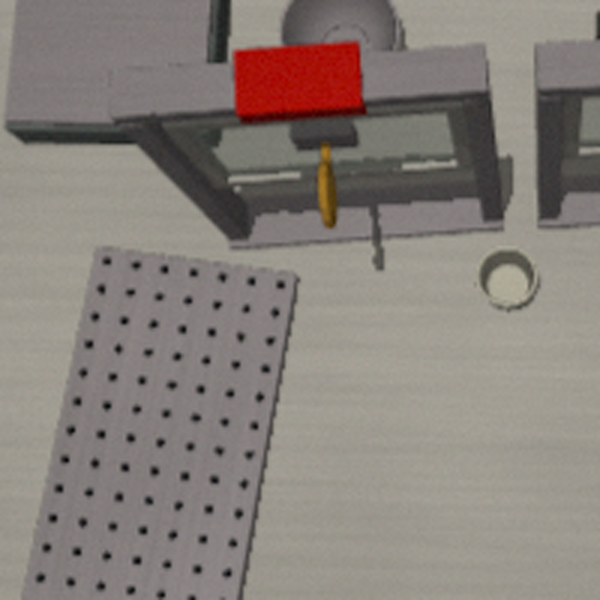

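View pics/b2.png

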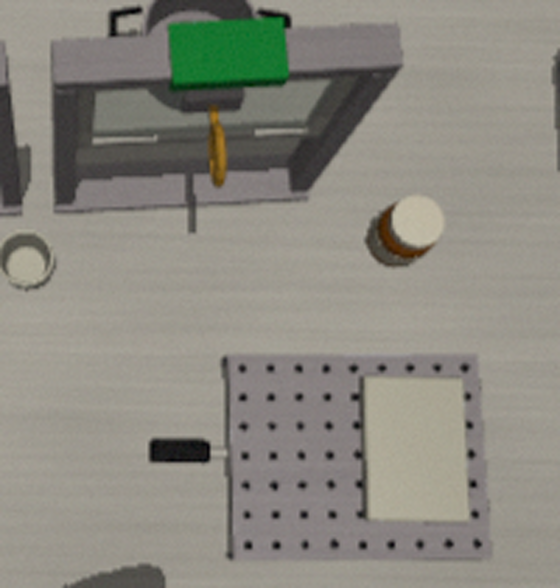

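View pics/b3.png

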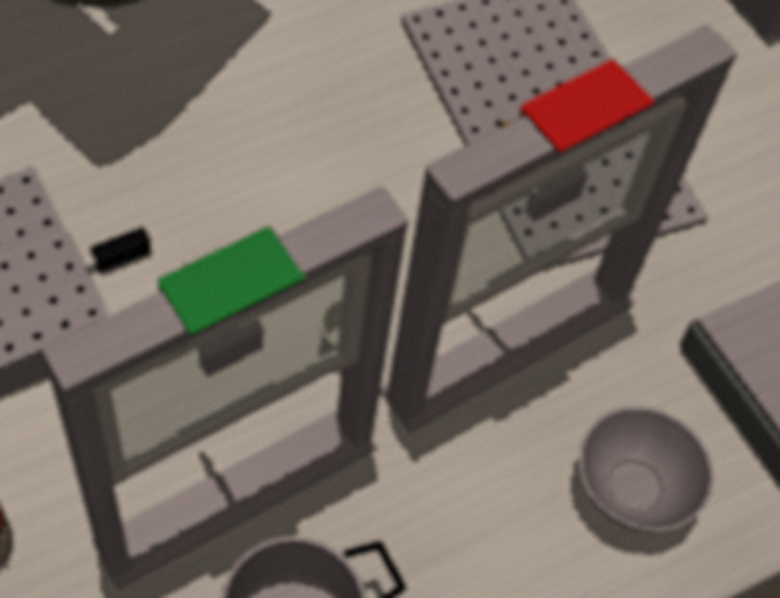

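```bash
python3 - <<'E'
from h import *
t=load("a_top.npz");s=load("a_scene.npz")
# frame edges: top bar at z .386; corners
def P(n,uv,z,c=t):print(n,onz(c,uv,z).round(4))
k=3
for n,u in (("bar FL",(115,122)),("bar FR",(488,98)),("bar BL",(112,68)),("bar BR",(486,45))): P(n,(100+u[0]/k,110+u[1]/k),.386)
for n,u in (("base FL",(232,248)),("base FR",(500,228))): P(n,(100+u[0]/k,110+u[1]/k),.0)
c0=np.array([.703,.151]);
for yaw in (4,5.1):
  a=np.radians(yaw);X=np.array([np.cos(a),np.sin(a)])
  for d in (.046,.051,.056):
    r=c0-d*X; th=np.linspace(0,2*np.pi,40)
    pts=[[*(r+.028*np.cos(q)*X),.29+.028*np.sin(q)] for q in th]
    p=proj(t,pts);print(yaw,d,r.round(4),p.min(0).round(1),p.max(0).round(1))
for b in blobs(t["image"],(8,120,60),(25,255,255),8)[1:3]:
    print(cv2.boundingRect(b), b[:,0,:][b[:,0,1].argmax()])
    m=b[:,0,:]
    for y in range(m[:,1].min(),m[:,1].max()+1,2): print(y,m[m[:,1]==y,0].min(),m[m[:,1]==y,0].max(),end='; ')
    print()
# butt
hsv=cv2.cvtColor(t["image"],cv2.COLOR_RGB2HSV)[255:290,300:345,2];print(hsv[16])
m=np.zeros(t["image"].shape[:2],np.uint8);m[255:290,300:345]=(hsv<50)*255
b=max(cv2.findContours(m,0,1)[0],key=cv2.contourArea);q=cv2.minAreaRect(b);print(q,onz(t,q[0],.026),[onz(t,p,.026)[:2].round(4).tolist() for p in cv2.boxPoints(q)])
# bridge,tray corner
for n,u,z in (("br TL",(225,357),.056),("br BL",(230,558),.056),("br TR",(475,356),.056),("br BR",(490,556),.056)): P(n,(260+u[0]/2.8,110+u[1]/2.8),z)
for n,u in (("tr1",(134,193)),("tr2",(199,201)),("tr3",(178,325)),("tr4",(108,316))):P(n,u,.012)
P("cup",(269.5,203),.05);P("cupbot",(269.5,202),.0);P("jar",(260+417/2.8,110+223/2.8),.09)
E
```

```text
bar FL [0.6671 0.2756 0.386 ]
bar FR [0.6897 0.0139 0.386 ]
bar BL [0.7072 0.281  0.386 ]
bar BR [0.7295 0.0164 0.386 ]
base FL [0.6675 0.2808 0.    ]
base FR [0.6924 0.017  0.    ]
4 0.046 [0.6571 0.1478] [204.1 157. ] [208.1 181.2]
4 0.051 [0.6521 0.1474] [204.2 159.1] [208.1 183.3]
4 0.056 [0.6471 0.1471] [204.2 161.1] [208.2 185.4]
5.1 0.046 [0.6572 0.1469] [204.5 157. ] [208.5 181.2]
5.1 0.051 [0.6522 0.1465] [204.6 159.1] [208.6 183.3]
5.1 0.056 [0.6472 0.146 ] [204.7 161.1] [208.7 185.3]
(334, 148, 7, 28) [337 175]
148 335 337; 150 335 337; 152 335 337; 154 335 338; 156 335 339; 158 335 339; 160 335 340; 162 335 340; 164 335 340; 166 335 340; 168 335 340; 170 335 340; 172 335 339; 174 336 339; 
(206, 157, 6, 29) [209 185]
157 207 208; 159 207 209; 161 207 209; 163 207 209; 165 206 209; 167 206 210; 169 206 210; 171 206 211; 173 206 211; 175 206 211; 177 206 211; 179 207 211; 181 207 211; 183 208 211; 185 209 210; 
[159 154 158 156 157 159 158 156 157 159 159 159 158  81  18  21  22  29
  31  28  24  28  21  31  25  25  28  32  28  30  35  30  26  32  21 150
 168 169 168 166 168 110 113 135 136]
((324.0, 270.5), (7.0, 20.0), 90.0) [ 0.44416707 -0.15052987  0.026     ] [[0.4535, -0.1224], [0.4544, -0.1787], [0.4349, -0.1786], [0.434, -0.1224]]
br TL [ 0.5342 -0.1934  0.056 ]
br BL [ 0.3394 -0.1963  0.056 ]
br TR [ 0.5392 -0.4429  0.056 ]
br BR [ 0.345  -0.4476  0.056 ]
tr1 [0.6615 0.4044 0.012 ]
tr2 [0.6408 0.2131 0.012 ]
tr3 [0.2893 0.2524 0.012 ]
tr4 [0.3107 0.4474 0.012 ]
cup [0.6303 0.006  0.05  ]
cupbot [0.6439 0.0075 0.    ]
jar [ 0.6662 -0.3805  0.09  ]
```

```bash
python3 -m pendant '[[0,0,0,0,0,-0.229,-1],[0,0,0,0,0,-0.229,-1],[0,0,0,0,0,-0.229,-1],[0,0,0,0,0,-0.229,-1],[0,0,0,0,0,-0.229,-1],[0,0,0,0,0,-0.229,-1],[0,0,0,0,0,-0.229,-1],[0,0,0,0,0,-0.229,-1],[0,0,0,0,0,-0.229,-1],[0,0,0,0,0,-0.229,-1]]' 40
python3 -m pendant '[[0.3,0.2,0,0,0,0,-1],[0.3,0.2,0,0,0,0,-1],[0.3,0.2,0,0,0,0,-1],[0.3,0.2,0,0,0,0,-1],[0.3,0.2,0,0,0,0,-1],[0.3,0.2,0,0,0,0,-1],[0.3,0.2,0,0,0,0,-1],[0.3,0.2,0,0,0,0,-1],[0.3,0.2,0,0,0,0,-1],[0.3,0.2,0,0,0,0,-1]]'
```

```text
time_s: 0.93
ee_pos: [0.2003, -0.5121, 0.3023]
eef_rot: [-3.141, -0.001, 1.578]
force: [-1.0, 0.9, -0.1]
grip_width: 0.0938
time_s: 1.77
ee_pos: [0.4317, -0.1633, 0.3026]
eef_rot: [-3.142, -0.0, 1.572]
force: [0.1, -0.6, -0.4]
grip_width: 0.094
```

```bash
python3 -m pendant '[[0,0,0.34,0,0,0,-1],[0,0,0.34,0,0,0,-1],[0,0,0,0,0,0,-1],[0,0,0,0,0,0,-1]]'
python3 - <<'E'
from h import *
c=snap("wrist","w1");from station import ctrl
print(ctrl.get_obs()["ee_pos"])
E
```

```text
time_s: 2.1
ee_pos: [0.4307, -0.1651, 0.2206]
eef_rot: [-3.138, -0.002, 1.572]
force: [0.3, -0.5, 1.0]
grip_width: 0.0938
[ 0.43134075 -0.16570137  0.22237336]
```

View pics/w1.png

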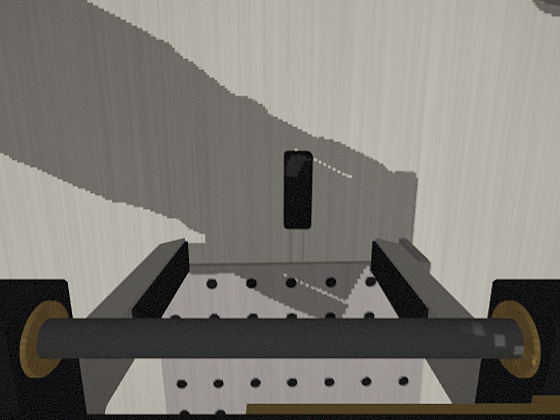

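```bash
python3 - <<'E'
from h import *
c=load("w1.npz")
for u in ((298,151),(298,229),(284,190),(312,190),(298,190)): print(onz(c,u,.026).round(4))
E
```

```text
[ 0.4444 -0.1195  0.026 ]
[ 0.4452 -0.1799  0.026 ]
[ 0.4341 -0.149   0.026 ]
[ 0.4554 -0.1489  0.026 ]
[ 0.4448 -0.149   0.026 ]
```

```bash
python3 -m pendant '[[0.065,0.055,0,0,0,0,-1],[0.065,0.055,0.1,0,0,0,-1],[0,0,0.25,0,0,0,-1],[0,0,0.25,0,0,0,-1],[0,0,0.25,0,0,0,-1],[0,0,0.15,0,0,0,-1],[0,0,0,0,0,0,-1],[0,0,0,0,0,0,-1]]'
```

```text
time_s: 2.82
ee_pos: [0.4452, -0.1499, 0.1024]
eef_rot: [3.141, 0.0, 1.571]
force: [-0.1, 0.4, -0.0]
grip_width: 0.094
```

```bash
python3 -m pendant '[[0,0,0.02,0,0,0,0],[0,0,0,0,0,0,1],[0,0,0,0,0,0,1],[0,0,0,0,0,0,1],[0,0,0,0,0,0,1],[0,0,0,0,0,0,1],[0,0,0,0,0,0,1],[0,0,0,0,0,0,1],[0,0,0,0,0,0,1]]' 40
```

```text
time_s: 3.57
ee_pos: [0.4443, -0.1497, 0.0986]
eef_rot: [-3.142, 0.0, 1.572]
force: [-0.4, -0.9, -0.4]
grip_width: 0.0377
```

```bash
python3 -m pendant '[[0,0,0,0,0,0,1],[0,0,0,0,0,0,1],[0,0,0,0,0,0,1],[0,0,0,0,0,0,1],[0,0,0,0,0,0,1]]'
```

```text
time_s: 3.98
ee_pos: [0.4442, -0.1497, 0.0986]
eef_rot: [-3.141, -0.0, 1.572]
force: [-0.2, -0.4, -0.4]
grip_width: 0.0217
```

```bash
python3 -m pendant '[[0.1,0,0,0,0,0,1],[0.2,0,0,0,0,0,1],[0.2,0,0,0,0,0,1],[0.2,0,0,0,0,0,1],[0.2,0,0,0,0,0,1],[0.2,0,0,0,0,0,1],[0.2,0,0,0,0,0,1],[0.2,0,0,0,0,0,1],[0.2,0,0,0,0,0,1],[0.2,0,0,0,0,0,1]]'
python3 - <<'E'
from h import *
snap("top","t2")
E
```

```text
time_s: 4.82
ee_pos: [0.4435, 0.0801, 0.0986]
eef_rot: [-3.142, 0.0, 1.572]
force: [1.2, -0.6, -0.6]
grip_width: 0.0217
```

View pics/t2.png

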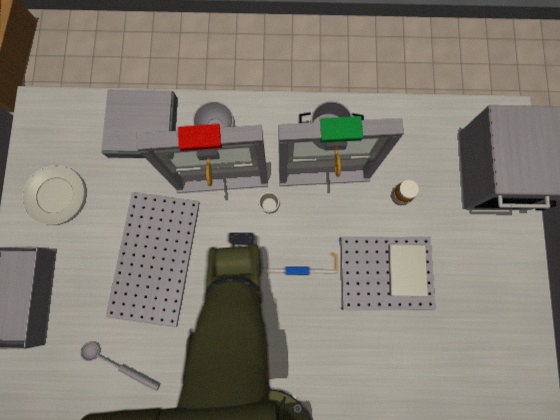

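```bash
python3 -m pendant '[[0.15,0,0,0,0,0,1],[0.15,0,0,0,0,0,1],[0.15,0,0,0,0,0,1],[0.1,0,0,0,0,0,1],[0,0,0,0,0,0,1],[0,0,0,0,0,0,1],[0,0,0,0,0,0,0.2],[0,0,0,0,0,0,-1],[0,0,0,0,0,0,-1],[0,0,0,0,0,0,-1]]'
python3 -m pendant '[[0,0,0,0,0,0,-1],[0,0,0,0,0,0,-1],[0,0,0,0,0,0,-1],[0,0,0,0,0,0,-1],[0,0,0,0,0,0,-1],[0,0,-0.1,0,0,0,-1],[0,0,-0.25,0,0,0,-1],[0,0,-0.3,0,0,0,-1],[0,0,-0.1,0,0,0,-1]]'
python3 -m pendant '[[-0.15,0,0,0,0,0,-1],[-0.25,0,0,0,0,0,-1],[-0.25,0,0,0,0,0,-1],[-0.25,0,0,0,0,0,-1],[-0.25,0,0,0,0,0,-1],[-0.2,0,0,0,0,0,-1],[0,0,0,0,0,0,-1],[0,0,0,0,0,0,-1],[0,0,0,0,0,0,-1]]'
python3 - <<'E'
from h import *
snap("wrist","w3");snap("top","t3")
E
```

```text
time_s: 5.7
ee_pos: [0.444, 0.1438, 0.0987]
eef_rot: [-3.142, -0.0, 1.571]
force: [-1.1, -0.2, -0.3]
grip_width: 0.045
time_s: 6.45
ee_pos: [0.4449, 0.1446, 0.1926]
eef_rot: [3.137, -0.001, 1.572]
force: [-0.5, 0.2, 0.3]
grip_width: 0.0943
time_s: 7.2
ee_pos: [0.4441, -0.0173, 0.1886]
eef_rot: [-3.142, -0.0, 1.572]
force: [0.6, -0.6, -0.8]
grip_width: 0.0941
```

View pics/w3.png

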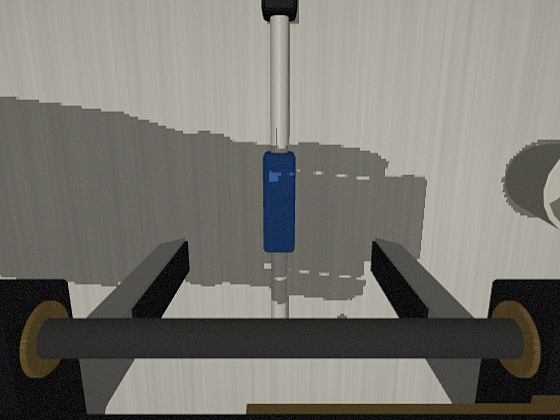

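View pics/t3.png

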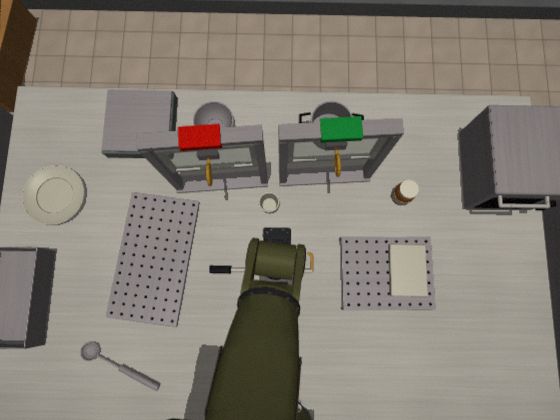

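```bash
python3 - <<'E'
from h import *
c=load("w3.npz")
b=blobs(c["image"],(100,120,40),(130,255,255),200)[0];x,y,w,h=cv2.boundingRect(b);print(x,y,w,h)
for u in ((x+w/2,y),(x+w/2,y+h),(x,y+h/2),(x+w,y+h/2),(x+w/2,y+h/2)): print(onz(c,u,.026).round(4))
print(onz(c,(279.5,16),.026))
E
```

```text
263 151 32 101
[0.4444 0.0306 0.026 ]
[ 0.4444 -0.0396  0.026 ]
[ 0.4336 -0.0033  0.026 ]
[ 0.4553 -0.0033  0.026 ]
[ 0.4444 -0.0033  0.026 ]
[0.44473133 0.11154281 0.026     ]
```

```bash
python3 -m pendant '[[0,0,0.2,0,0,0,-1],[0,0,0.25,0,0,0,-1],[0,0,0.2,0,0,0,-1],[0,0,0.095,0,0,0,-1],[0,0,0,0,0,0,0],[0,0,0,0,0,0,0],[0,0,0,0,0,0,1],[0,0,0,0,0,0,1],[0,0,0,0,0,0,1],[0,0,0,0,0,0,1]]' 60
python3 -m pendant '[[0,0,0,0,0,0,1],[0,0,0,0,0,0,1],[0,0,0,0,0,0,1],[0,0,0,0,0,0,1],[0,0,0,0,0,0,1],[0,0,0,0,0,0,1],[0,0,0,0,0,0,1]]'
```

```text
time_s: 8.13
ee_pos: [0.4442, -0.0175, 0.0994]
eef_rot: [3.141, 0.0, 1.572]
force: [0.2, -0.4, -0.2]
grip_width: 0.0576
time_s: 8.72
ee_pos: [0.4441, -0.0177, 0.0993]
eef_rot: [-3.142, 0.0, 1.572]
force: [-0.7, 0.9, 0.3]
grip_width: 0.0217
```

```bash
python3 -m pendant '[[0,0,-0.1,0,0,0,1],[0,0,-0.2,0,0,0,1],[0,0,-0.25,0,0,0,1],[0,0,-0.25,0,0,0,1],[0,0,-0.25,0,0,0,1],[0,0,-0.25,0,0,0,1],[0,0.1,-0.25,0,0,0,1],[0.05,0.15,-0.25,0,0,0,1],[0.1,0.15,-0.25,0,0,0,1],[0.1,0.07,-0.25,0,0,0,1]]'
python3 -m pendant '[[0,0,0,0,0,-0.15,1],[0,0,0,0,0,-0.22,1],[0,0,0,0,0,-0.22,1],[0,0,0,0,0,-0.22,1],[0,0,0,0,0,-0.22,1],[0,0,0,0,0,-0.22,1],[0,0,0,0,0,-0.22,1],[0,0,0,0,0,-0.22,1],[0,0,0,0,0,-0.22,1],[0,0,0,0,0,-0.22,1]]'
python3 -m pendant '[[0,0,0,0,0,-0.22,1],[0,0,0,0,0,-0.22,1],[0,0,0,0,0,-0.22,1],[0,0,0,0,0,-0.22,1],[0,0,0,0,0,-0.157,1],[0,0,0,0,0,0,1],[0,0,0,0,0,0,1]]'
python3 - <<'E'
from h import *
snap("wrist","w4");snap("top","t4");snap("scene","s4")
E
```

```text
time_s: 9.55
ee_pos: [0.5014, 0.0126, 0.3765]
eef_rot: [-3.141, 0.0, 1.571]
force: [-0.1, -0.2, -1.4]
grip_width: 0.0216
time_s: 10.38
ee_pos: [0.5004, 0.0124, 0.3749]
eef_rot: [-3.141, -0.001, 2.693]
force: [0.0, -0.1, -1.4]
grip_width: 0.0217
time_s: 10.97
ee_pos: [0.5004, 0.0124, 0.375]
eef_rot: [3.141, -0.0, -3.056]
force: [-0.1, -0.0, -1.5]
grip_width: 0.0217
```

View pics/w4.png

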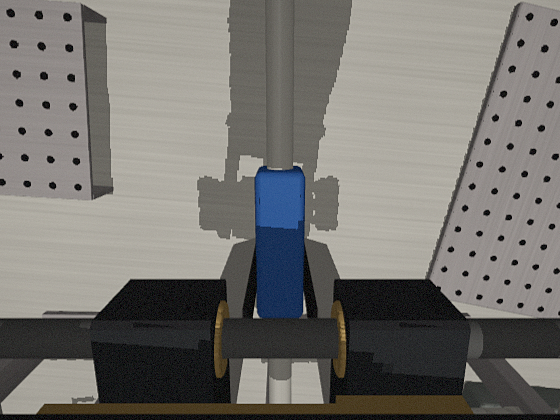

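View pics/t4.png

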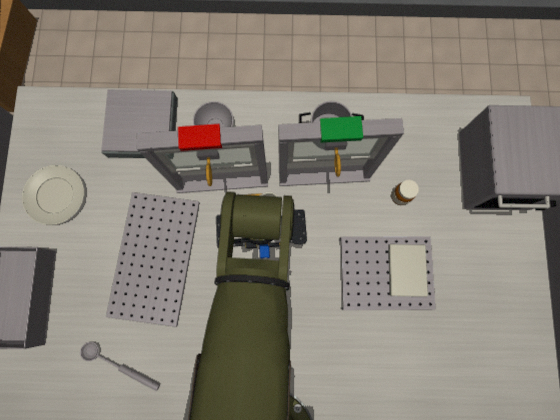

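View pics/s4.png

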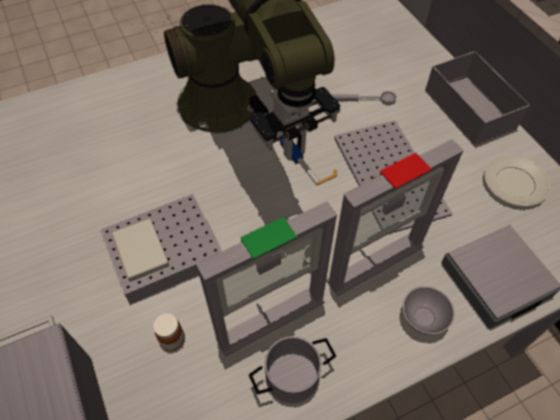

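```bash
python3 - <<'E'
from h import *
s=load("s4.npz");t=load("t4.npz")
T=np.array([.5004,.0124,.375]);a=-3.056+np.pi;X=np.array([np.cos(a),np.sin(a),0]);Y=np.array([-X[1],X[0],0]);Z=np.array([0,0,1])
b=T-.0863*Z+.097*X
print("yaw",np.degrees(a),b+.024*Y);print(proj(s,[b+.0*Y,b+.024*Y,b+.054*Y]),proj(t,[b+.0*Y,b+.024*Y,b+.054*Y]))
for c in (s,t):
  for x in blobs(c["image"],(8,120,60),(25,255,255),6):
    r=cv2.boundingRect(x)
    if r[1]>130: print(r, x[:,0].mean(0))
E
```

```text
yaw 4.904097808020418 [0.59499318 0.04460449 0.2887    ]
[[316.89051003 183.5201543 ]
 [326.32505312 179.01035072]
 [337.95815326 173.44961543]] [[260.35708506 195.4345419 ]
 [249.91307307 196.13096315]
 [236.84156835 197.00258927]]
(157, 325, 24, 18) [170.16666667 335.83333333]
(318, 170, 19, 14) [328.3255814  177.23255814]
(334, 148, 7, 28) [336.98275862 161.5       ]
(206, 157, 6, 29) [208.46551724 171.        ]
(395, 184, 18, 18) [401.32075472 195.01886792]
(247, 194, 13, 2) [253.         194.66666667]
```

```bash
python3 -m pendant '[[-0.1,0.06,0,0,0,0,1],[-0.1,0.06,0,0,0,0,1],[-0.1,0.08,0,0,0,0,1],[-0.1,0.06,0,0,0,0,1],[-0.1,0.06,0,0,0,0,1],[0,0,0,0,0,0,1],[0,0,0,0,0,0,1]]'
python3 - <<'E'
from h import *
c=snap("top","t5");d=snap("scene","s5")
cv2.imwrite("pics/t5c.png",cv2.resize(c["image"][130:230,180:300,::-1],None,fx=5,fy=5,interpolation=2))
cv2.imwrite("pics/s5c.png",cv2.resize(d["image"][130:260,280:440,::-1],None,fx=4,fy=4,interpolation=2))
from station import ctrl;print(ctrl.get_obs()["ee_pos"])
E
```

```text
time_s: 11.7
ee_pos: [0.5568, 0.0561, 0.3748]
eef_rot: [-3.142, -0.001, -3.054]
force: [0.1, -1.0, -1.4]
grip_width: 0.0216
[0.55645966 0.05558417 0.37520636]
```

View pics/t5c.png

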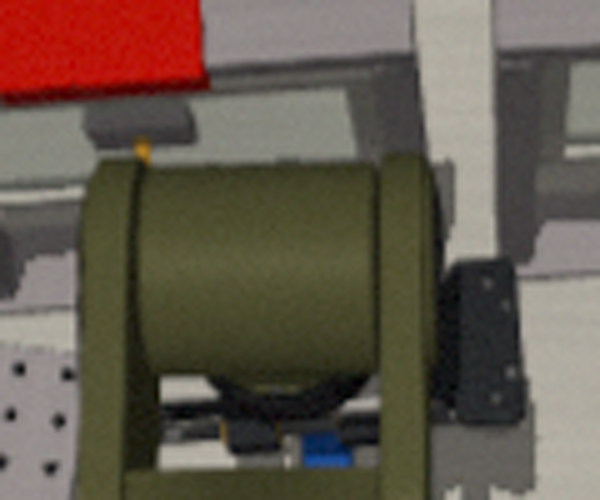

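View pics/s5c.png

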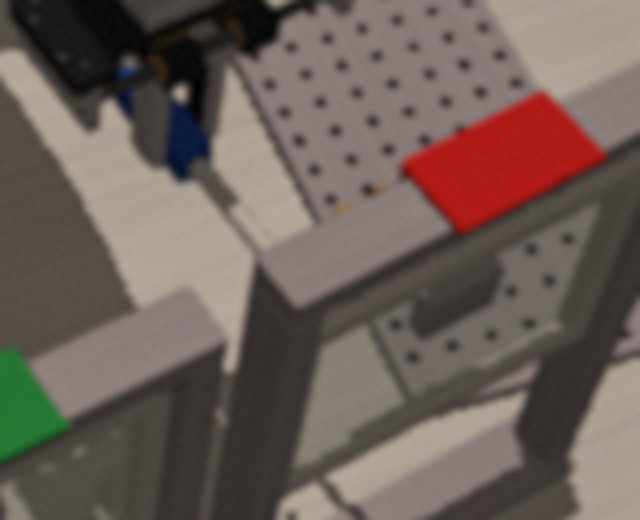

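```bash
python3 - <<'E'
from h import *
s=load("s5.npz");a0=load("a_scene.npz")
a=np.radians(4.9);X=np.array([np.cos(a),np.sin(a),0]);Y=np.array([-X[1],X[0],0])
r=np.array([.647,.143,.29]);th=np.radians(np.arange(0,360,30))
print(proj(s,[r+.028*np.cos(q)*X+.028*np.sin(q)*np.array([0,0,1]) for q in th]).round(1).tolist())
b=np.array([.5568,.0561,.375-.0863])+.097*X
print("prong",proj(s,[b,b+.024*Y,b+.054*Y]).round(1).tolist())
for c in (a0,s):
  h=cv2.cvtColor(c["image"],cv2.COLOR_RGB2HSV)
  m=cv2.inRange(h,(8,110,60),(25,255,255));ys,xs=np.where(m[160:215,330:400]);print(sorted(zip((xs+330).tolist(),(ys+160).tolist())))
E
```

```text
[[386.3, 189.6], [386.4, 184.4], [384.2, 178.1], [380.5, 172.4], [376.3, 169.0], [372.7, 168.7], [370.8, 171.6], [370.8, 176.7], [372.9, 182.8], [376.4, 188.3], [380.5, 191.8], [384.1, 192.3]]
prong [[347.8, 195.9], [357.2, 191.2], [368.8, 185.5]]
[]
[(365, 181), (365, 182)]
```

```bash
python3 - <<'E'
from h import *
a=load("a_scene.npz")["image"];s=load("s5.npz")["image"]
v=np.hstack([x[155:205,345:395,::-1] for x in (a,s)])
cv2.imwrite("pics/z.png",cv2.resize(v,None,fx=8,fy=8,interpolation=0))
t=load("a_top.npz")["image"];cv2.imwrite("pics/z2.png",cv2.resize(t[140:200,180:240,::-1],None,fx=9,fy=9,interpolation=0))
E
```

```text
(no output)
```

View pics/z.png

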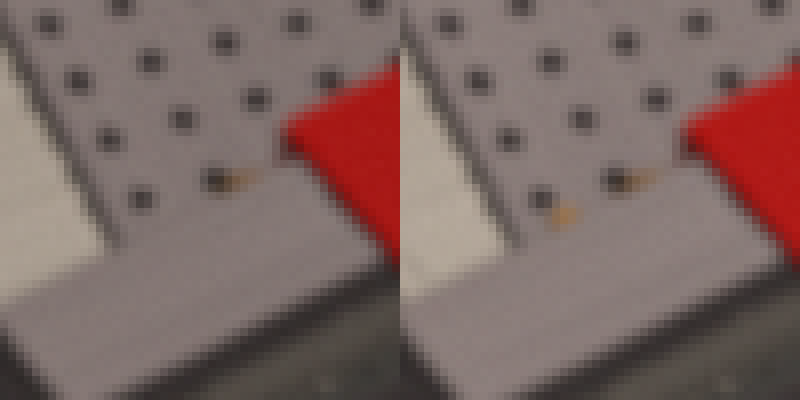

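View pics/z2.png

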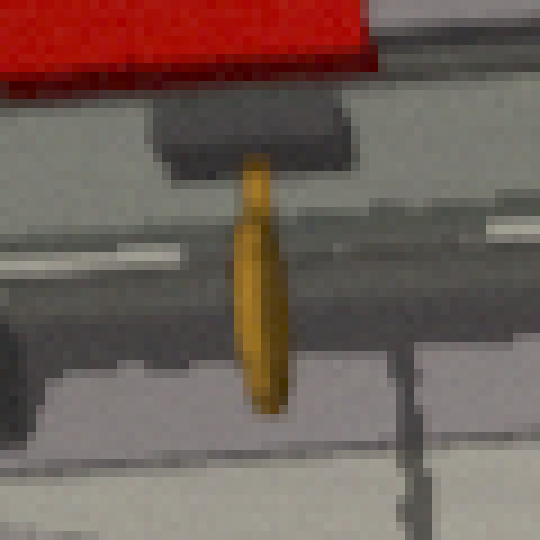

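```bash
python3 - <<'E'
from h import *
s=load("a_scene.npz");t=load("a_top.npz")
a=np.radians(4.9);X=np.array([np.cos(a),np.sin(a),0])
th=np.radians(np.arange(0,360,10))
def ring(r): return np.array([r+.028*np.cos(q)*X+.028*np.sin(q)*np.array([0,0,1]) for q in th])
for z in (.3,.29,.28,.27,.26,.25):
    r=onz(t,(208.8,174),z)
    for k in range(3):
        p=proj(t,ring(r)); mid=(p[:,1].min()+p[:,1].max())/2; r=onz(t,np.array([208.8,174])+[0,0]-np.array([0,mid-proj(t,r)[0,1]]),z)
    p=proj(t,ring(r));q=proj(s,ring(r));print(z,r.round(4),p.min(0).round(1),p.max(0).round(1),"scene min",q.min(0).round(1),q[q[:,1].argmin()].round(1))
# known-point calibration check: bar corner in both
print("bar BR corner scene pred",proj(s,[[.7295,.0164,.386],[.6897,.0139,.386],[.6671,.2756,.386],[.7072,.281,.386]]))
E
```

```text
0.3 [0.6427 0.1394 0.3   ] [206.8 161.8] [210.7 186.2] scene min [368.8 164.6] [372.  164.6]
0.29 [0.6455 0.1411 0.29  ] [206.8 161.9] [210.7 186.1] scene min [369.4 168.2] [372.7 168.2]
0.28 [0.6483 0.1428 0.28  ] [206.8 162. ] [210.7 186. ] scene min [370.1 171.8] [373.3 171.8]
0.27 [0.651  0.1445 0.27  ] [206.8 162.1] [210.7 185.9] scene min [370.8 175.3] [374.  175.3]
0.26 [0.6538 0.1462 0.26  ] [206.9 162.3] [210.6 185.7] scene min [371.4 178.8] [374.6 178.8]
0.25 [0.6566 0.148  0.25  ] [206.9 162.4] [210.6 185.6] scene min [372.1 182.2] [375.3 182.2]
bar BR corner scene pred [[351.28516942 204.52169866]
 [339.66173452 189.30986228]
 [447.00200389 136.76049342]
 [461.02066497 149.56054974]]
```

```bash
python3 - <<'E'
from h import *
a=load("a_scene.npz")["image"];t=load("a_top.npz")["image"]
cv2.imwrite("pics/z3.png",cv2.resize(a[195:335,200:345,::-1],None,fx=4,fy=4,interpolation=0))
cv2.imwrite("pics/z4.png",cv2.resize(a[145:290,330:470,::-1],None,fx=4,fy=4,interpolation=0))
E
```

```text
(no output)
```

View pics/z3.png

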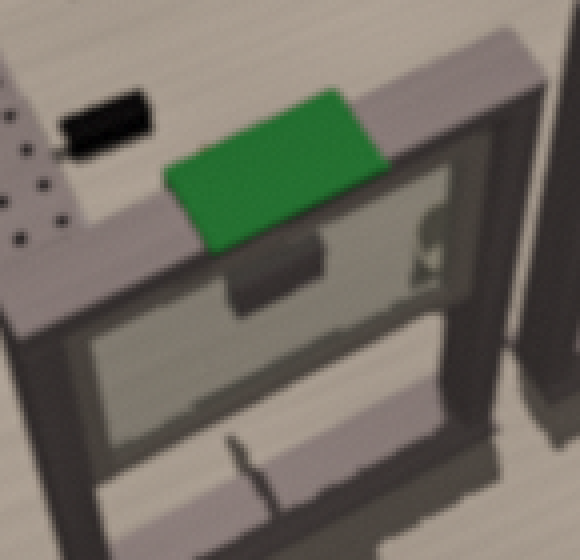

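View pics/z4.png

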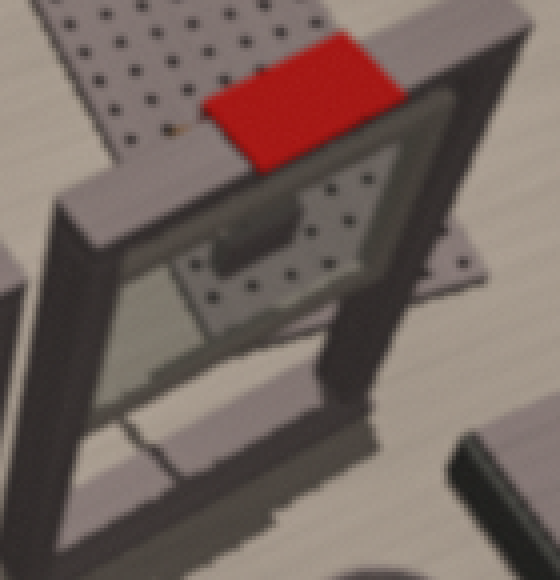

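```bash
python3 - <<'E'
from h import *
s=load("a_scene.npz");t=load("a_top.npz")
for z in (.31,.29,.27,.25):
    p=[[.698,.150,z],[.722,-.153,z]];print(z,proj(s,p).round(1).tolist(),proj(t,p).round(1).tolist())
print(tri(s,(394.3,203),t,(208,155)),tri(s,(268.8,264.5),t,(340.5,146)))
E
```

```text
0.31 [[395.8, 191.3], [267.2, 255.7]] [[204.7, 149.5], [336.6, 141.9]]
0.29 [[394.0, 196.9], [267.3, 260.8]] [[206.1, 152.3], [335.6, 144.8]]
0.27 [[392.3, 202.4], [267.5, 265.7]] [[207.5, 155.0], [334.5, 147.6]]
0.25 [[390.6, 207.7], [267.6, 270.4]] [[208.8, 157.5], [333.6, 150.3]]
(array([0.69966152, 0.15135877, 0.26825539]), np.float64(0.004985639786625899)) (array([ 0.72442803, -0.15896196,  0.28291886]), np.float64(0.014299987787926563))
```

```bash
python3 -m pendant '[[-0.03,0,0.06,0,0,0,1],[0,0,0.065,0,0,0,1],[0,0,0,0,0,0,1],[0,0.08,0,0,0,0,1],[0,0.08,0,0,0,0,1],[0,0.08,0,0,0,0,1],[0,0,0,0,0,0,1],[0,0,0,0,0,0,1]]'
```

```text
time_s: 12.47
ee_pos: [0.5578, 0.0858, 0.3604]
eef_rot: [-3.142, 0.0, -3.052]
force: [0.3, -0.2, -1.6]
grip_width: 0.0219
```

```bash
python3 -m pendant '[[0,0.06,0,0,0,0,1],[0,0.06,0,0,0,0,1],[0,0.06,0,0,0,0,1],[0,0.06,0,0,0,0,1],[0,0,0,0,0,0,1],[0,0,0,0,0,0,1]]'
python3 - <<'E'
from h import *
c=snap("top","t6");d=snap("scene","s6")
cv2.imwrite("pics/s6c.png",cv2.resize(d["image"][145:290,330:470,::-1],None,fx=4,fy=4,interpolation=0))
from station import ctrl;o=ctrl.get_obs();print(o["ee_pos"],o["force"],o["moment"])
E
```

```text
time_s: 12.97
ee_pos: [0.5553, 0.1141, 0.3602]
eef_rot: [-3.141, -0.0, -3.052]
force: [0.6, -0.4, -1.4]
grip_width: 0.0219
[0.55537833 0.11351692 0.36021883] [-0.2445294  -0.27991756 -2.21356756] [ 0.08083948 -0.21217484 -0.01345712]
```

View pics/s6c.png

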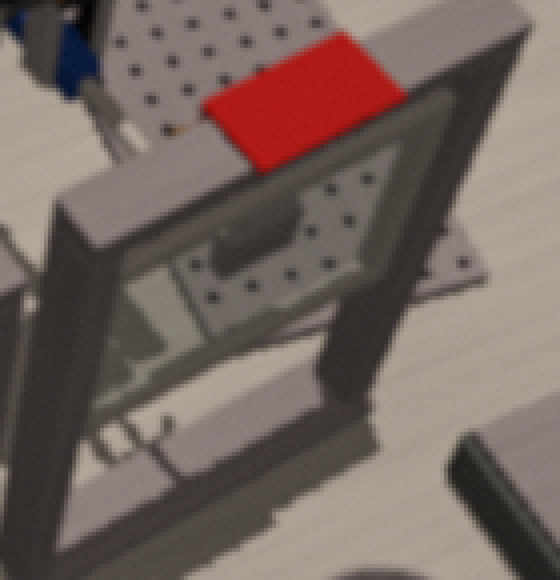

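```bash
python3 -m pendant '[[0,0,0.06,0,0,0,1],[0,0,0.06,0,0,0,1],[0,0,0.06,0,0,0,1]]';python3 -m pendant '[[0,0,0.06,0,0,0,1],[0,0,0.06,0,0,0,1],[0,0,0,0,0,0,1]]'
python3 - <<'E'
from h import *
d=snap("scene","s7")
cv2.imwrite("pics/s7c.png",cv2.resize(d["image"][145:290,330:470,::-1],None,fx=4,fy=4,interpolation=0))
from station import ctrl;o=ctrl.get_obs();print(o["ee_pos"],o["force"],o["moment"])
E
```

```text
time_s: 13.32
ee_pos: [0.5553, 0.1134, 0.3376]
eef_rot: [-3.142, -0.001, -3.053]
force: [0.4, -0.4, -1.7]
grip_width: 0.0218
time_s: 13.57
ee_pos: [0.5551, 0.1135, 0.3225]
eef_rot: [-3.141, -0.002, -3.053]
force: [-0.0, -0.8, -2.4]
grip_width: 0.0219
[0.55523208 0.11359311 0.32334126] [-0.25498582 -0.05948386 -0.66915488] [ 0.0667084  -0.17540232 -0.01229445]
```

View pics/s7c.png

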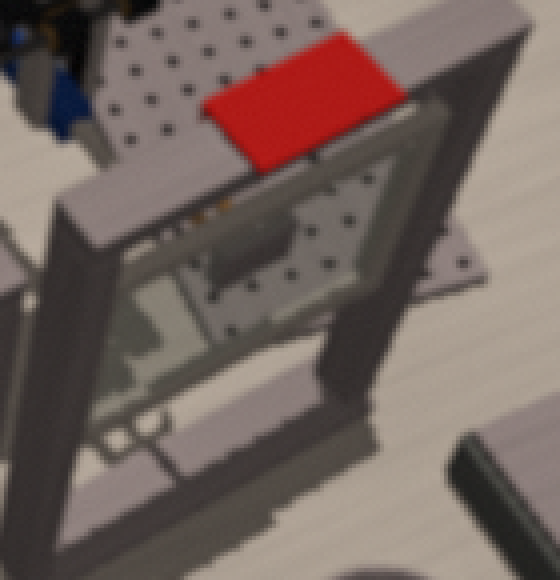

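```bash
python3 -m pendant '[[0,0,0.1,0,0,0,1],[0,0,0.1,0,0,0,1],[0,0,0.1,0,0,0,1],[0,0,0.1,0,0,0,1],[0,0,0.1,0,0,0,1],[0,0,0.1,0,0,0,1],[0,0,0.1,0,0,0,1],[0,0,0.1,0,0,0,1],[0,0,0,0,0,0,1]]'
python3 - <<'E'
from h import *
d=snap("scene","s8");snap("wrist","w8")
cv2.imwrite("pics/s8c.png",cv2.resize(d["image"][145:290,330:470,::-1],None,fx=4,fy=4,interpolation=0))
from station import ctrl;o=ctrl.get_obs();print(o["ee_pos"],o["force"],o["moment"])
E
```

```text
time_s: 14.37
ee_pos: [0.5545, 0.1135, 0.2253]
eef_rot: [-3.141, -0.004, -3.053]
force: [-0.8, 0.2, -2.3]
grip_width: 0.0216
[0.55495855 0.11355146 0.22745961] [ 0.33761839  0.3520283  -2.10010516] [ 0.08551296 -0.20615185 -0.02492789]
```

View pics/s8c.png

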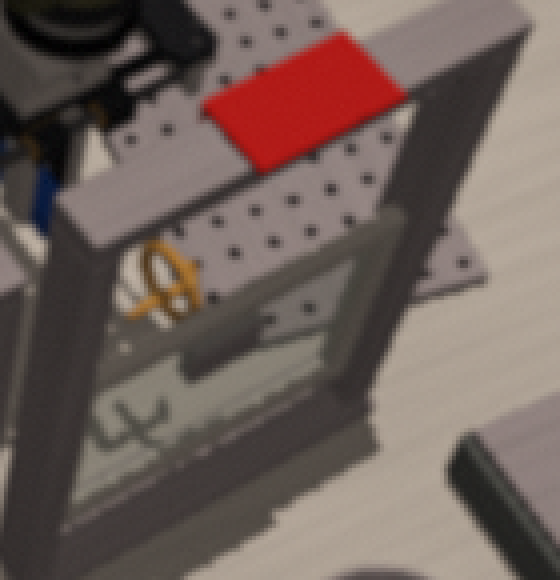

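View pics/w8.png

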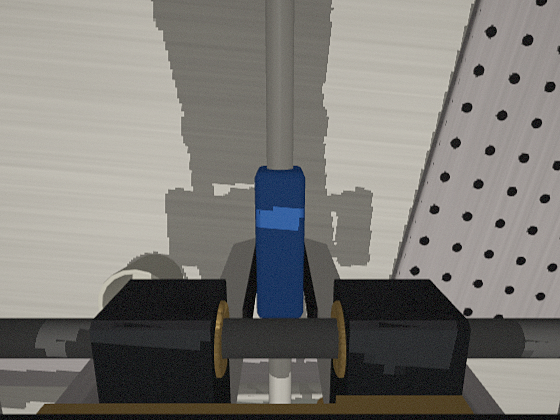

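```bash
python3 -m pendant '[[0,0,0.08,0,0,0,1],[0,0,0.08,0,0,0,1],[0,0,0,0,0,0,1],[0,0,0,0,0,0,1]]'; python3 -m pendant '[[0,0,0.04,0,0,0,1],[0,0,0.04,0,0,0,1],[0,0,0,0,0,0,1],[0,0,0,0,0,0,1]]'; python3 -m pendant '[[0,0,0.03,0,0,0,1],[0,0,0,0,0,0,1]]'
python3 - <<'E'
from h import *
d=snap("scene","s9");snap("wrist","w9")
cv2.imwrite("pics/s9c.png",cv2.resize(d["image"][145:290,330:470,::-1],None,fx=4,fy=4,interpolation=0))
from station import ctrl;o=ctrl.get_obs();print(o["ee_pos"],o["force"],o["moment"])
E
```

```text
time_s: 14.8
ee_pos: [0.555, 0.1136, 0.2082]
eef_rot: [-3.141, -0.002, -3.053]
force: [-1.2, -0.1, -1.4]
grip_width: 0.0213
time_s: 15.13
ee_pos: [0.5554, 0.1136, 0.1995]
eef_rot: [3.142, 0.0, -3.053]
force: [-1.3, 0.0, 0.7]
grip_width: 0.0217
time_s: 15.3
ee_pos: [0.5554, 0.1137, 0.1958]
eef_rot: [3.142, 0.0, -3.053]
force: [-1.5, -0.1, 4.5]
grip_width: 0.0217
[0.55544526 0.11364351 0.19607917] [-1.47900181 -0.37315853  3.51055844] [ 0.16945159 -0.35801516  0.03157461]
```

View pics/s9c.png

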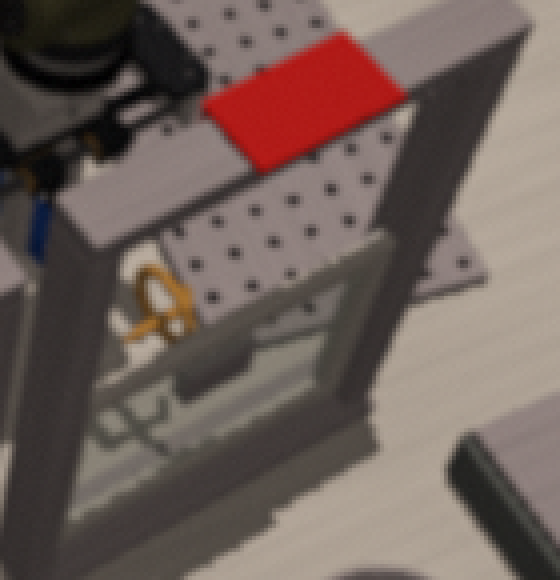

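```bash
python3 -m pendant '[[0,0,0.03,0,0,0,1],[0,0,0,0,0,0,1],[0,0,0,0,0,0,1]]'; python3 -m pendant '[[0,0,0.02,0,0,0,1],[0,0,0,0,0,0,1],[0,0,0,0,0,0,1]]'
python3 - <<'E'
from h import *
d=snap("scene","s10");w=snap("wrist","w10")
cv2.imwrite("pics/s10c.png",np.hstack([cv2.resize(d["image"][145:290,330:470,::-1],None,fx=3.5,fy=3.5,interpolation=0)]))
cv2.imwrite("pics/w10c.png",cv2.resize(w["image"][100:,:,::-1],None,fx=.7,fy=.7))
E
```

```text
time_s: 15.65
ee_pos: [0.5555, 0.1137, 0.1925]
eef_rot: [3.142, 0.0, -3.053]
force: [-0.6, 0.2, 3.7]
grip_width: 0.0215
time_s: 15.9
ee_pos: [0.5554, 0.1136, 0.19]
eef_rot: [3.142, 0.0, -3.053]
force: [-1.9, 0.9, 5.3]
grip_width: 0.0219
```

View pics/s10c.png

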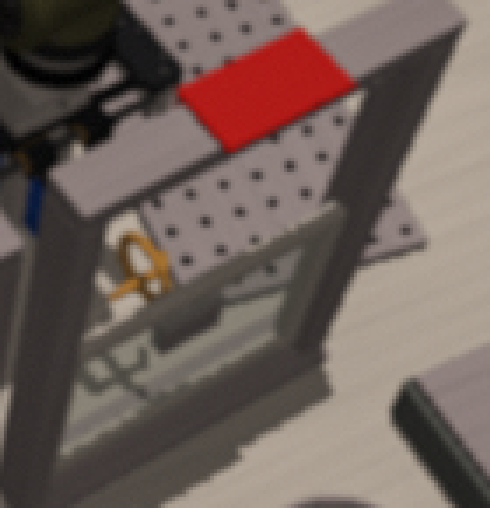

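View pics/w10c.png

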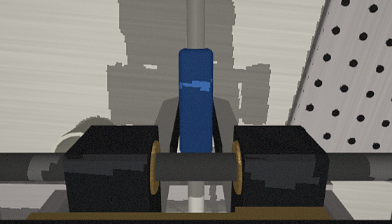

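```bash
python3 - <<'E'
from h import *
for n in ("s8","s9","s10"):
    c=load(n+".npz");m=cv2.inRange(cv2.cvtColor(c["image"],cv2.COLOR_RGB2HSV),(8,120,70),(25,255,255))
    m[:195]=0;m[250:]=0;m[:,:355]=0;m[:,400:]=0
    ys,xs=np.where(m);print(n,xs.min(),xs.max(),ys.min(),ys.max(),xs.mean(),ys.mean())
s=load("s10.npz")
a=np.radians(4.9);X=np.array([np.cos(a),np.sin(a),0]);Y=np.array([-X[1],X[0],0]);th=np.radians(np.arange(0,360,10))
for z in (.14,.135,.13,.125):
    r=np.array([.6515,.145,z]);q=proj(s,[r+.028*np.cos(t)*X+.028*np.sin(t)*np.array([0,0,1]) for t in th]);print(z,q.min(0),q.max(0))
for n in ("w4","w8","w9","w10"):
    c=load(n+".npz");b=blobs(c["image"],(100,120,40),(130,255,255),200)[0];print(n,cv2.boundingRect(b))
b=np.array([.5555,.1137,.190-.0863])+.097*X
print("prong",proj(s,[b,b+.024*Y,b+.05*Y]).round(1).tolist())
E
```

```text
s8 362 379 205 224 371.7410071942446 215.0935251798561
s9 362 378 212 229 370.5777777777778 221.1259259259259
s10 362 378 212 229 370.57251908396944 221.00763358778627
0.14 [363.15090692 209.19649866] [377.39005102 230.58422783]
0.135 [362.87353927 210.38060892] [377.05757681 231.68939017]
0.13 [362.59796563 211.55692753] [376.72731203 232.7873347 ]
0.125 [362.32416864 212.72553115] [376.39923474 233.87813188]
w4 (255, 166, 50, 152)
w8 (255, 166, 50, 153)
w9 (255, 167, 50, 151)
w10 (255, 169, 49, 150)
prong [[359.9, 231.7], [368.0, 227.5], [376.7, 223.0]]
```

```bash
python3 -m pendant '[[0,0,-0.065,0,0,0,1],[0,0,-0.065,0,0,0,1],[0,0,0,0,0,0,1],[0,0,0,0,0,0,1]]'
python3 - <<'E'
from h import *
d=snap("scene","s11")
cv2.imwrite("pics/s11c.png",cv2.resize(d["image"][195:245,345:395,::-1],None,fx=10,fy=10,interpolation=0))
E
```

```text
time_s: 16.33
ee_pos: [0.5554, 0.1136, 0.2059]
eef_rot: [3.142, 0.0, -3.053]
force: [-0.5, -0.2, -1.9]
grip_width: 0.0215
```

View pics/s11c.png

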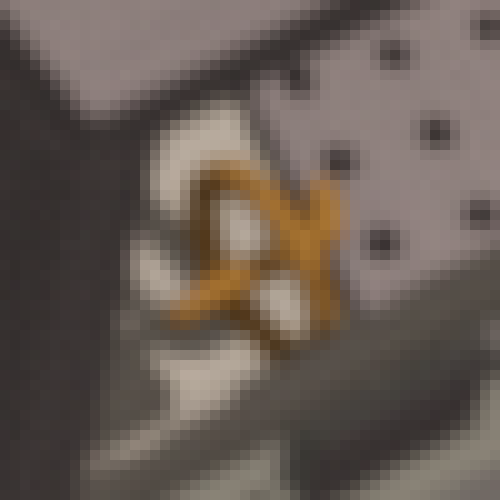

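```bash
python3 -m pendant '[[0,-0.06,0,0,0,0,1],[0,-0.08,0,0,0,0,1],[0,-0.08,0,0,0,0,1],[0,-0.08,0,0,0,0,1],[0,-0.08,0,0,0,0,1],[0,-0.08,0,0,0,0,1],[0,-0.08,0,0,0,0,1],[0,0,0,0,0,0,1]]'
python3 - <<'E'
from h import *
d=snap("scene","s12")
cv2.imwrite("pics/s12c.png",cv2.resize(d["image"][185:265,315:415,::-1],None,fx=6,fy=6,interpolation=0))
m=cv2.inRange(cv2.cvtColor(d["image"],cv2.COLOR_RGB2HSV),(8,120,70),(25,255,255))
m[:195]=0;m[250:]=0;m[:,:355]=0;m[:,400:]=0
ys,xs=np.where(m);print(xs.min(),xs.max(),ys.min(),ys.max())
E
```

```text
time_s: 17.05
ee_pos: [0.5613, 0.0472, 0.2054]
eef_rot: [-3.141, 0.0, -3.055]
force: [-0.6, 0.5, -1.1]
grip_width: 0.0214
365 378 212 229
```

View pics/s12c.png

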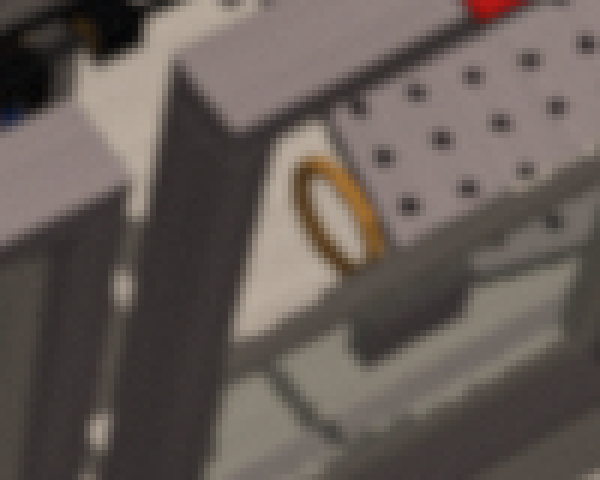

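```bash
python3 -m pendant '[[0.15,0,0,0,0,0,1],[0.25,0,0,0,0,0,1],[0.25,0,0,0,0,0,1],[0.25,0,0,0,0,0,1],[0.1,0,-0.1,0,0,0.193,1],[0,0,-0.1,0,0,0.194,1],[0,0,0,0,0,0,1],[0,0,0,0,0,0,1]]'
python3 - <<'E'
from h import *
d=snap("scene","s13")
cv2.imwrite("pics/s13c.png",cv2.resize(d["image"][80:230,220:380,::-1],None,fx=4,fy=4,interpolation=2))
w=snap("wrist","w13")
E
```

```text
time_s: 17.77
ee_pos: [0.4419, 0.0387, 0.2298]
eef_rot: [3.141, 0.002, 3.031]
force: [-0.3, -0.1, -1.4]
grip_width: 0.022
```

View pics/s13c.png

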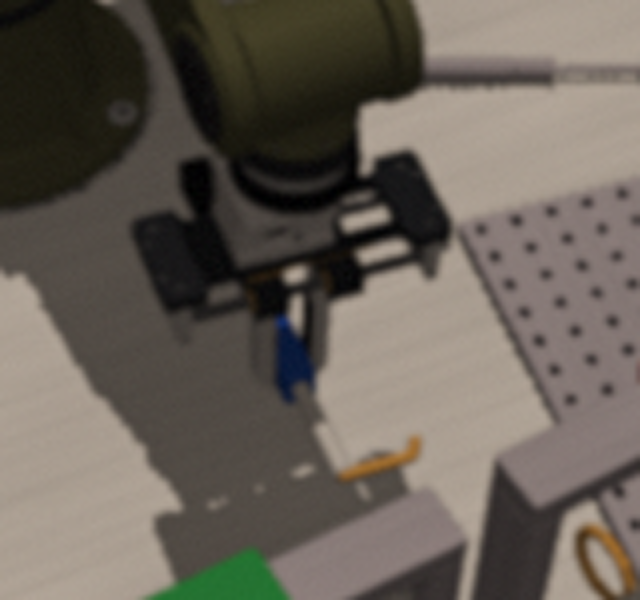

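View pics/w13.png

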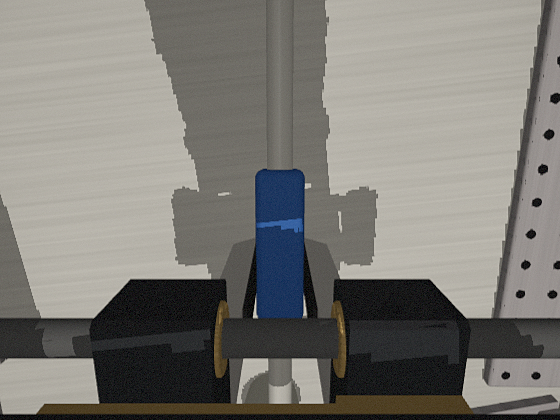

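```bash
python3 - <<'E'
from h import *
s=load("s13.npz")
T=np.array([.4419,.0387,.2298]);a=3.031-np.pi;X=np.array([np.cos(a),np.sin(a),0]);Y=np.array([-X[1],X[0],0]);Z=np.array([0,0,1.])
for d in (0,2,4,6):
    e=np.radians(d);P=X*np.cos(e)+Z*np.sin(e);b=T-.0863*Z+.097*P
    print(d,proj(s,[b,b+.02*Y,b+.045*Y]).round(1).tolist())
x=[q for q in blobs(s["image"],(8,110,60),(25,255,255),6) if 290<cv2.boundingRect(q)[0]<340]
for q in x: print(cv2.boundingRect(q),sorted(map(tuple,q[:,0].tolist())))
c=load("w13.npz");c4=load("w4.npz")
for n,T in (("w4",np.array([.5004,.0124,.375])),("w13",np.array([.4419,.0387,.2298]))):
    c=load(n+".npz");aa={"w4":-3.056+np.pi,"w13":a}[n];X=np.array([np.cos(aa),np.sin(aa),0])
    for d in (0,2,4):
        e=np.radians(d);P=X*np.cos(e)+Z*np.sin(e);N=-X*np.sin(e)+Z*np.cos(e)
        print(n,d,proj(c,[T-.0863*Z-.013*P-.035*P+.013*N]))
E
```

```text
0 [[304.6, 201.0], [312.3, 198.8], [321.9, 196.1]]
2 [[304.6, 200.2], [312.4, 198.0], [322.0, 195.2]]
4 [[304.7, 199.3], [312.4, 197.1], [322.1, 194.4]]
6 [[304.7, 198.4], [312.5, 196.2], [322.1, 193.5]]
(305, 189, 20, 11) [(305, 198), (305, 199), (306, 198), (306, 199), (307, 197), (307, 199), (308, 197), (308, 199), (309, 196), (309, 199), (310, 196), (310, 198), (311, 195), (311, 198), (312, 195), (312, 198), (313, 195), (313, 198), (314, 194), (314, 197), (315, 194), (315, 197), (316, 194), (316, 197), (317, 194), (317, 196), (318, 194), (318, 196), (319, 193), (319, 196), (320, 193), (320, 195), (321, 193), (321, 195), (322, 190), (322, 191), (322, 192), (322, 194), (323, 189), (323, 193), (323, 194), (324, 190), (324, 191), (324, 192)]
(291, 80, 6, 9) [(291, 81), (291, 83), (291, 85), (292, 80), (292, 82), (292, 83), (292, 84), (292, 84), (293, 81), (293, 82), (293, 84), (293, 85), (293, 85), (294, 81), (294, 84), (294, 84), (294, 86), (294, 86), (294, 87), (295, 83), (295, 87), (295, 88), (296, 87), (296, 88)]
(300, 41, 6, 11) [(300, 42), (301, 41), (301, 41), (302, 41), (302, 42), (302, 45), (303, 42), (303, 43), (303, 43), (303, 44), (303, 44), (303, 45), (303, 46), (303, 46), (303, 48), (303, 49), (304, 47), (304, 47), (304, 48), (304, 50), (304, 50), (304, 51), (305, 47), (305, 49)]
w4 0 [[279.84141904 166.44154796]]
w4 2 [[279.83828497 164.95674696]]
w4 4 [[279.8352397  163.63464707]]
w13 0 [[279.53970559 167.01439862]]
w13 2 [[279.54040922 165.51491318]]
w13 4 [[279.54115667 164.17896833]]
```

```bash
python3 -m pendant '[[-0.05,0.15,0,0,0.1,0,1],[-0.05,0.28,0,0,0,0,1],[-0.05,0.28,0,0,0,0,1],[-0.05,0.28,0,0,0,0,1],[-0.05,0.28,0,0,0,0,1],[-0.05,0.28,0,0,0,0,1],[-0.05,0.28,0,0,0,0,1],[-0.06,0.28,0,0,0,0,1],[0,0.16,0,0,0,0,1],[0,0,0,0,0,0,1]]'
python3 -m pendant '[[0,0,0.2,0,0,0,1],[0,0,0.25,0,0,0,1],[0,0,0.25,0,0,0,1],[0,0,0.05,0,0,0,1],[0,0,0,0,0,0,1],[0,0,0,0,0,0,1],[0,0,0,0,0,0,1]]'
python3 - <<'E'
from h import *
d=snap("scene","s14")
cv2.imwrite("pics/s14c.png",cv2.resize(d["image"][60:230,300:470,::-1],None,fx=3.5,fy=3.5,interpolation=2))
w=snap("top","t14")
E
```

```text
time_s: 18.7
ee_pos: [0.5213, 0.3068, 0.2252]
eef_rot: [-3.141, -0.054, 3.033]
force: [-1.4, -0.2, -1.9]
grip_width: 0.0216
time_s: 19.28
ee_pos: [0.5175, 0.3042, 0.1391]
eef_rot: [3.14, -0.05, 3.028]
force: [1.1, -0.4, -1.1]
grip_width: 0.0214
```

View pics/s14c.png

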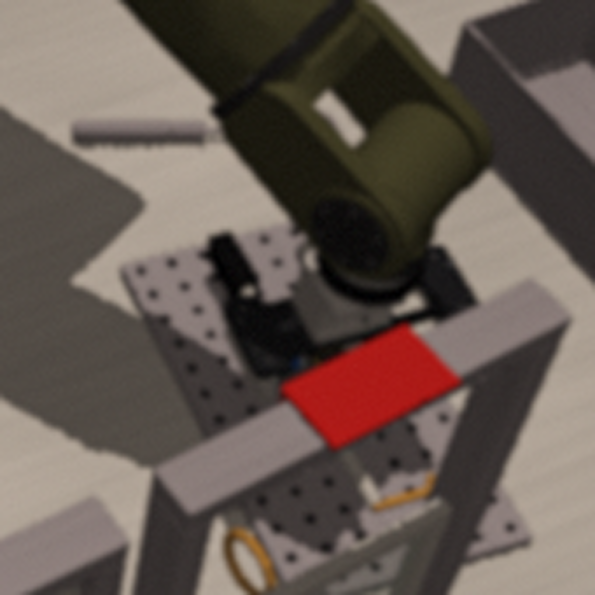

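View pics/t14.png

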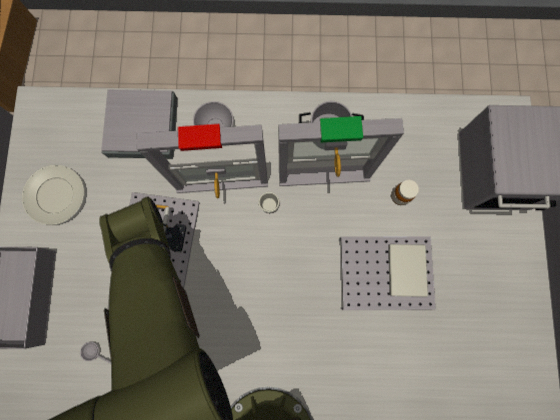

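```bash
python3 -m pendant '[[0,0,0.05,0,0,0,1],[0,0,0.05,0,0,0,1],[0,0,0,0,0,0,1],[0,0,0,0,0,0,1]]'; python3 -m pendant '[[0,0,0.04,0,0,0,1],[0,0,0.03,0,0,0,1],[0,0,0,0,0,0,1],[0,0,0,0,0,0,1]]';  python3 -m pendant '[[0,0,0.025,0,0,0,1],[0,0,0,0,0,0,1],[0,0,0,0,0,0,1]]'
```

```text
time_s: 19.72
ee_pos: [0.5159, 0.304, 0.1248]
eef_rot: [-3.141, -0.053, 3.028]
force: [-0.9, 0.2, -2.1]
grip_width: 0.0213
time_s: 20.05
ee_pos: [0.5156, 0.3042, 0.1169]
eef_rot: [-3.142, -0.053, 3.027]
force: [-0.9, 0.6, 0.3]
grip_width: 0.0213
time_s: 20.3
ee_pos: [0.5157, 0.3042, 0.1141]
eef_rot: [3.141, -0.052, 3.027]
force: [0.9, 0.2, 2.1]
grip_width: 0.0215
```

```bash
python3 -m pendant '[[0,0,0.015,0,0,0,1],[0,0,0,0,0,0,1],[0,0,0,0,0,0,1]]';  python3 -m pendant '[[0,0,0.01,0,0,0,1],[0,0,0,0,0,0,1],[0,0,0,0,0,0,1]]'
python3 - <<'E'
from h import *
w=snap("wrist","w15")
E
```

```text
time_s: 20.55
ee_pos: [0.5156, 0.3042, 0.1122]
eef_rot: [3.141, -0.052, 3.027]
force: [1.9, -0.6, 1.6]
grip_width: 0.0213
time_s: 20.8
ee_pos: [0.5154, 0.3042, 0.111]
eef_rot: [3.141, -0.052, 3.027]
force: [2.1, -1.5, 2.9]
grip_width: 0.0214
```

View pics/w15.png

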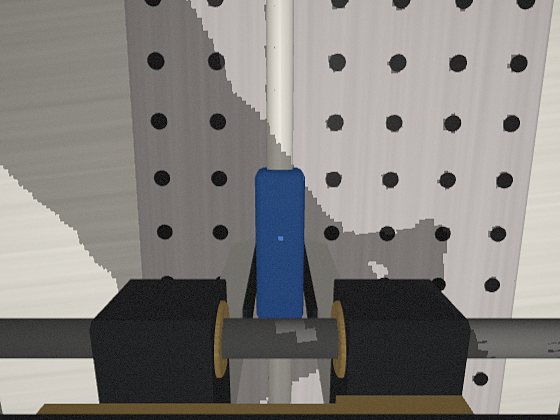

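```bash
python3 -m pendant '[[0,0,0,0,0,0,0.3],[0,0,0,0,0,0,0],[0,0,0,0,0,0,-1],[0,0,0,0,0,0,-1],[0,0,0,0,0,0,-1],[0,0,0,0,0,0,-1],[0,0,0,0,0,0,-1],[0,0,0,0,0,0,-1],[0,0,0,0,0,0,-1],[0,0,0,0,0,0,-1]]' 20
python3 -m pendant '[[0,0,-0.05,0,0,0,-1],[0,0,-0.15,0,0,0,-1],[0,0,-0.25,0,0,0,-1],[0,0,-0.25,0,0,0,-1],[0,0,-0.25,0,0,0,-1],[0,0,-0.25,0,0,0,-1],[0,-0.1,-0.25,0,0,0,-1],[0.2,-0.2,-0.1,0,0,0,-1]]'
python3 -m pendant '[[0.1,-0.3,0,0,0,0,-1],[0.1,-0.3,0,0,0,0,-1],[0.1,-0.3,0,0,0,0,-1],[0.1,-0.3,0,0,0,0,-1],[0.1,-0.3,0,0,0,0,-1],[0.1,-0.3,0,0,0,0,-1],[0.1,-0.3,0,0,0,0,-1],[0.1,-0.3,0,0,0,0,-1],[0,0,0,0,0,0,-1],[0,0,0,0,0,0,-1]]'
python3 - <<'E'
from h import *
snap("scene","s16");snap("top","t16")
E
```

```text
time_s: 21.68
ee_pos: [0.5154, 0.3042, 0.1109]
eef_rot: [3.142, -0.052, 3.027]
force: [-0.3, -0.7, 0.4]
grip_width: 0.0851
time_s: 22.35
ee_pos: [0.4992, 0.2705, 0.302]
eef_rot: [3.139, -0.047, 3.028]
force: [0.3, -1.2, 0.6]
grip_width: 0.094
time_s: 23.18
ee_pos: [0.3687, -0.0062, 0.3037]
eef_rot: [3.142, -0.051, 3.024]
force: [0.3, -0.1, -0.3]
grip_width: 0.0938
```

View pics/t16.png

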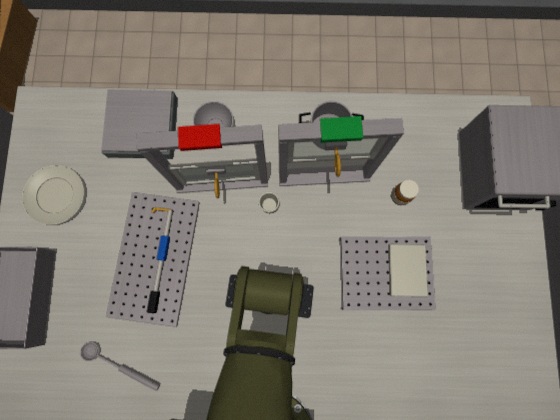

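View pics/s16.png

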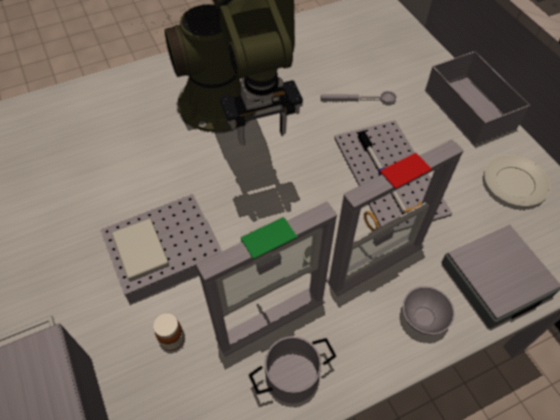

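```bash
python3 - <<'E'
from h import *
t=load("t16.npz");s=load("s16.npz")
a=np.radians(4.9);X=np.array([np.cos(a),np.sin(a),0]);th=np.radians(np.arange(0,360,10))
for x in blobs(t["image"],(8,110,50),(25,255,255),8):
    r=cv2.boundingRect(x); print("top",r)
m=cv2.inRange(cv2.cvtColor(s["image"],cv2.COLOR_RGB2HSV),(8,120,70),(25,255,255));m[:195]=0;m[250:]=0;m[:,:355]=0;m[:,388:]=0
ys,xs=np.where(m);print("scene",xs.min(),xs.max(),ys.min(),ys.max())
for z in (.145,.14,.135,.13,.125):
    r=np.array([.6515,.145,z]);P=[r+.028*np.cos(q)*X+.028*np.sin(q)*np.array([0,0,1]) for q in th]
    p=proj(t,P);q=proj(s,P);print(z,p.min(0).round(1),p.max(0).round(1),q.min(0).round(1),q.max(0).round(1))
for n in ("a_top","t16"):
  c=load(n+".npz");g=cv2.inRange(cv2.cvtColor(c["image"],cv2.COLOR_RGB2HSV),(8,110,50),(25,255,255))[140:185,325:350];y,x=np.where(g);print(n,x.mean(),y.mean(),y.min(),y.max())
A=load("a_top.npz")["image"].astype(int);B=t["image"].astype(int)
for n,(x0,x1,y0,y1) in dict(cup=(255,285,188,220),jar=(385,425,175,210),dish=(385,435,240,302)).items(): print(n,np.abs(A-B)[y0:y1,x0:x1].mean().round(2))
E
```

```text
top (0, 0, 37, 112)
top (334, 147, 7, 29)
top (214, 172, 6, 26)
top (395, 184, 18, 18)
top (151, 207, 20, 6)
scene 365 378 212 229
0.145 [214.5 176.1] [217.6 197.3] [363.4 208. ] [377.7 229.5]
0.14 [214.8 176.7] [217.9 197.8] [363.2 209.2] [377.4 230.6]
0.135 [215.1 177.2] [218.1 198.2] [362.9 210.4] [377.1 231.7]
0.13 [215.3 177.7] [218.4 198.6] [362.6 211.6] [376.7 232.8]
0.125 [215.6 178.1] [218.6 199. ] [362.3 212.7] [376.4 233.9]
a_top 12.056338028169014 22.443661971830984 8 35
t16 12.00709219858156 22.411347517730498 7 35
cup 4.01
jar 3.98
dish 3.99
```

```bash
python3 -c "
from station import hand_in;print(hand_in())"
```

```text
the job is handed in; nothing more can be done
None
```

The job is handed in at about 23 s of robot time. I drew the pole out by its butt until it was clear of the bridge, laid it on the counter and let go. I then picked it up again by the blue sleeve, hooked the red ring, pulled the sash down to its stop, unhooked, and laid the pole on the tray.

**Last checks**
- **Red sash:** the ring is about 130–135 mm above the counter in both cameras. At the bottom it did not move in the images when I pulled a further 6 mm at about 7 N, so I take it to be at its stop.
- **Pole:** it lies flat with a visible margin on every side of the tray. The gripper is open and clear of everything.
- **Other things:** the green ring is unmoved. The image around the cup, the jar and the dish shows only camera noise against the first picture.

**What disagreed**
- **Starting height:** the red ring measured about 267 mm at the start, not 290, so the sash seems to have begun about 20 mm down. I aimed the hook between the two heights, and it went in cleanly.
- **Tilt in the grip:** pulling against the stop tipped the pole about 3° nose-up in the fingers. I pitched the tool to make up for it before laying the pole down.

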